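# Put returned injectables back into their stock trays

## Task

Four injectables came back from the ward and are lying about on the dispensing table: stand each loose vial in the empty cell and lay each loose ampoule in the empty trough of the tray that already holds its own kind (brown glass with brown, clear with clear). Keep the vials upright, and leave the roll of labels and the rubber stamp where they are.

Things in the scene. Friction and masses are not known exactly. Their poses are not given: they have to be found in the camera images.
- amber_vial: Loose glass vial, brown with a blue cap, 26 mm in diameter, 53 mm high, standing upright, about 35 g; grip its sides below 45 mm (the cap above that cannot be gripped). Origin: centre of its underside; z is its axis, up. Yaw has no meaning.
- clear_vial: Loose glass vial, clear (whitish) with a red cap, 26 mm in diameter, 53 mm high, standing upright, about 35 g; grip its sides below 45 mm (the cap above that cannot be gripped). Origin: centre of its underside; z is its axis, up. Yaw has no meaning.
- amber_ampoule: Loose glass ampoule, brown, lying on the table, 64 mm long, 12 mm thick and high, about 12 g. Origin: at its underside, mid-length; y is its long axis, z up: thick body from y = -8 to +32 mm (grip it across x near y = +10 mm, where it closes on 8 mm), thin neck from -8 to -32 mm.
- clear_ampoule: Loose glass ampoule, clear (whitish), lying on the table, 64 mm long, 12 mm thick and high, about 12 g. Origin: at its underside, mid-length; y is its long axis, z up: thick body from y = -8 to +32 mm (grip it across x near y = +10 mm, where it closes on 8 mm), thin neck from -8 to -32 mm.
- amber_vial_tray_place (a point): Floor centre of the empty cell of the teal tray for blue-capped brown vials: tray fixed, 135 (x) x 47 mm, 21 high, a blue band on its -x end; 3 cells in a row along x, each 41 x 41 mm inside, walls 3 thick, 18 high above the floor (floor 3 mm above the table). The other cells, at x = +44 and +88 mm, hold blue-capped brown vials, tops 56 mm above the table (tells like trays apart). z up.
- clear_vial_tray_place (a point): Floor centre of the empty cell of the teal tray for red-capped clear vials: tray fixed, 135 (x) x 47 mm, 21 high, a red band on its -x end; 3 cells in a row along x, each 41 x 41 mm inside, walls 3 thick, 18 high above the floor (floor 3 mm above the table). The other cells, at x = +44 and +88 mm, hold red-capped clear vials, tops 56 mm above the table (tells like trays apart). z up.
- amber_ampoule_tray_place (a point): Floor centre of the empty trough of the low teal tray for brown ampoules: tray fixed, 126 (x) x 92 mm, a brown band on its -x end; 3 troughs 40 mm apart in x, each 22 mm wide (x), 78 long (y), floor 3 mm above the table, side lands 3 mm and end rails 7 mm above the floor. Those at x = +40 and +80 mm hold brown ampoules (tells like trays apart). z up.
- clear_ampoule_tray_place (a point): Floor centre of the empty trough of the low teal tray for clear (whitish) ampoules: tray fixed, 126 (x) x 92 mm, a white band on its -x end; 3 troughs 40 mm apart in x, each 22 mm wide (x), 78 long (y), floor 3 mm above the table, side lands 3 mm and end rails 7 mm above the floor. Those at x = +40 and +80 mm hold clear (whitish) ampoules (tells like trays apart). z up.
- roll: Bystander: a loose roll of cream-coloured stickers lying flat, 67 x 70 mm, 30 mm high; to be left where it is. Origin: centre of its underside.
- date_stamp: Bystander: a loose rubber stamp, wooden foot 18 x 50 mm (long side along y), black knob 22 mm thick, 52 mm high; to be left where it is. Origin: centre of its underside.

How it is judged:
By the outcome, as a careful person would: the job done as asked, in the order asked, and still so for the second after the job is handed in, with the robot touching nothing.
It also fails if it takes over 102 s, if anything falls off the work surface, if the arm or the gripper's body presses on something with over 40 N, if the wrist force passes 120 N, or if a joint passes its speed limit or range.

## Robot

A 7-joint arm with a two-finger parallel gripper is mounted at the origin on the work surface; the furniture and walls round the work are solid. World frame = base frame: x ahead of the robot, y to its left, z up, the work surface at z = 0. Lengths are in m, angles in rad, forces in N, time in s.
With the tool pointing down it reaches from about 0.4 to 0.85 m from the base axis. Payload 4.5 kg.
Tool frame: the origin (TCP) lies where the fingers leave the gripper's body, on its centre line; the fingertips stand 64 mm ahead of it and the grasp point (between the pads) lies 45 mm ahead of it; z points along the fingers, y is the line along which they close (so a half turn about z gives the same grasp; the last joint's range is limited). The gripper opens to 88 mm and grips with 3 to 60 N. Pads are 18 mm wide; open, the fingers measure 123 mm over their backs; the gripper's body (75 mm by 187 mm) begins 45 mm behind the grasp point.
Start: joints at [-1.131, 0.689, -0.195, 1.565, 0.157, 0.902, -0.215], TCP at [0.247, 0.574, 0.303] pointing down, gripper open.
Joint ranges: [-3.01, 3.01], [-0.46, 2.08], [-1.47, 1.51], [0.13, 2.56], [-1, 4.14], [0.04, 2.09], [-2.66, 2.66]. Speed limits (rad/s): [2.57, 2.57, 3.14, 3.14, 3.14, 3.14, 3.14].

## Interface

Orientations are given as a unit quaternion [x, y, z, w].
In Python, from plant import r gives the robot as it stands.
- The arm moves only by the tool play_rows, never from a script. Its arguments are lists of equal length, an entry for each row: "translation": the shift along the tool's x, y, z in m, a list of three; "delta_rot": the turn, a rotation vector about the tool's x, y, z in degrees, a list of three; "grip": the opening, from -1 (shut) to 1 (fully open). In form: {"translation": [[x, y, z], ...], "delta_rot": [[rx, ry, rz], ...], "grip": [grip, ...]}. A call has 1 to 20 rows; each row shifts and turns the commanded pose from where the row before left it, along the tool's axes as they then stand; what a row does not reach is not made up. A row lasts 1/8 s, in which the tool goes at most 62.5 mm and 10.7 degrees, less where a joint would pass 70% of its speed; a pose out of reach is approached as far as the arm can. A call with a gripper value outside its range is refused whole. The fingers move at their own pace and stop on an object; "squeeze" is the grip in N (left out, the last holds). Time passes only in rows, so rows that do not move let the fingers close. It gives the time, the measured TCP pose, the force, the opening and the grip force at its end, in the units of the state.
- r.get_state(): the state, without advancing time (a new reading comes with each control period).
- r.snapshot(name): name is "scene" or "top"; returns the picture (400x640x3 uint8, blue, green, red); there is no depth.
- r.get_calibration(name): a dict with "intrinsics" (3x3 intrinsics, pixels), "eye" and "rotation" of the camera in the world. Camera axes: x right, y up, looking along -z (the intrinsics and any distortion apply to the point x, -y, -z); pixel columns grow to the right and rows downward; lengths in m; the calibration is good to about 2 mm. A picture is of the moment at which its call begins. get_calibration takes no time and is no camera call.
- r.finish_job(): hands the job in; it is judged then, once.
Trained networks look in the newest picture that a camera, given by its name, has taken for a name from the list of things; names that differ only in an ending like _2 or _b are one class to them, and where a whole thing is asked for, a point or a joint stands for the part that bears it (a point fixed in the world has none). Each returns a list of dicts, best first, with "confidence" (0 to 1); they miss things now and then, are a little off and sometimes report something else, mostly with a low value. They report only what shows in the picture. A call takes as long as a camera call.
- r.look_for(camera, target): "point" ([x, y, z] in m, in world coordinates, good to about 4 mm: the middle of the surface that is visible of it).
- r.silhouettes(camera, target): "pixels" (400x640 bool, what is visible of it).
The state is a dict: "clock": time; "q": joint angles; "qd": joint speeds; "joint_torque": joint torques, N m; "tool_pos": TCP position; "eef_rot": TCP orientation; "contact_force": force on the tool from outside, world axes, zero at the start; "moment": the same for the moment, N m; "opening": opening from 0.0 (shut) to 1.0 (fully open); "finger_force": force on a finger pad.
Only numpy, scipy, OpenCV 4.12 (cv2) and the standard library are available. Lean on these libraries where they do the work, as an engineer would, in place of code of your own. Each camera call takes 0.05 s, during which the arm holds its last target. There are 200 camera calls.

## Working session

There is one attempt and no reset: what is moved stays moved. The work goes in short steps, Python scripts to look and compute and a tool call to move; the robot and the scene stay as the last step left them, time stands still between calls to the robot, and variables do not carry over. Pictures are saved under pics/ and viewed, at most 14 in all, crops included, and the job is handed in when it is done.

Besides the shell and the picture viewer there is one more tool, called after "Emit:" as name(argument=value, ...) on one line, values as JSON. play_rows: Moves the arm, as the interface text tells. Its arguments: {"type":"object","properties":{"translation":{"type":"array","items":{"type":"array","items":{"type":"number"}}},"delta_rot":{"type":"array","items":{"type":"array","items":{"type":"number"}}},"grip":{"type":"array","items":{"type":"number"}},"squeeze":{"type":"number"}},"required":["translation","delta_rot","grip"]}

```bash
mkdir -p pics; python3 - <<'E'
from plant import r
import cv2,numpy as np
for c in ("top","scene"):
    cv2.imwrite(f"pics/{c}0.png",r.snapshot(c)); k=r.get_calibration(c); print(c,np.round(k["intrinsics"],1).tolist(),np.round(k["eye"],3),np.round(k["rotation"],3).tolist(),[x for x in k])
    for n in ["amber_vial","clear_vial","amber_ampoule","clear_ampoule","roll","date_stamp","amber_vial_tray_place","clear_vial_tray_place","amber_ampoule_tray_place","clear_ampoule_tray_place"]:
        print(n,[(np.round(d["point"],3).tolist(),round(d["confidence"],2)) for d in r.look_for(c,n)][:5])
s=r.get_state();print(s)
E
```

```text
top [[368.2, 0.0, 312.3], [0.0, 368.2, 198.0], [0.0, 0.0, 1.0]] [ 0.285 -0.018  1.081] [0.061, -0.071, -0.695, 0.713] ['intrinsics', 'eye', 'rotation']
amber_vial [([0.435, 0.056, 0.04], 0.5)]
clear_vial [([0.365, 0.271, 0.034], 0.67)]
amber_ampoule []
clear_ampoule []
roll [([0.427, -0.182, 0.027], 0.56)]
date_stamp [([0.343, -0.287, 0.012], 0.67)]
amber_vial_tray_place [([0.583, -0.327, 0.011], 0.64)]
clear_vial_tray_place [([0.591, 0.113, 0.016], 0.95)]
amber_ampoule_tray_place []
clear_ampoule_tray_place []
scene [[456.7, 0.0, 310.3], [0.0, 456.7, 191.5], [0.0, 0.0, 1.0]] [-0.279  0.556  0.538] [-0.222, 0.467, 0.764, -0.385] ['intrinsics', 'eye', 'rotation']
amber_vial [([0.567, -0.189, 0.001], 0.58), ([0.43, 0.064, 0.03], 0.51)]
clear_vial [([0.358, 0.281, 0.03], 0.71), ([0.584, 0.125, 0.013], 0.37)]
amber_ampoule [([0.432, -0.05, 0.009], 0.41)]
clear_ampoule [([0.419, 0.198, 0.008], 0.53)]
roll [([0.416, -0.173, 0.025], 0.84)]
date_stamp [([0.338, -0.282, 0.014], 0.46)]
amber_vial_tray_place [([0.585, -0.321, 0.014], 0.59)]
clear_vial_tray_place [([0.585, 0.123, 0.018], 0.6), ([0.359, 0.28, 0.031], 0.49)]
amber_ampoule_tray_place [([0.627, -0.016, 0.007], 0.65)]
clear_ampoule_tray_place [([0.57, -0.189, -0.0], 0.58)]
{'clock': 1.1, 'q': array([-1.13121606,  0.68907974, -0.19456427,  1.56531352,  0.15727371,
        0.90249752, -0.21510119]), 'qd': array([-0.00105236, -0.00071427, -0.00098749, -0.00019515,  0.00067847,
        0.0008709 , -0.00052138]), 'joint_torque': array([-2.75595667e-04, -5.27496278e+01, -1.26704626e+00, -1.53745955e+01,
       -5.18092629e-02, -9.24988526e-04,  6.91972303e-06]), 'tool_pos': array([0.24670407, 0.57426263, 0.30275084]), 'eef_rot': array([2.01511320e-01, 9.79486185e-01, 3.98249365e-05, 4.45263197e-06]), 'contact_force': array([0.82372733, 0.25820062, 0.22030092]), 'moment': array([ 0.0140034 , -0.02265937, -0.03704433]), 'finger_force': 0.0, 'opening': 0.9937996286644609}
```

```bash
cat > h.py <<'E'
from plant import r
import cv2,numpy as np
from scipy.spatial.transform import Rotation as R
def cam(c):
    k=r.get_calibration(c); return np.array(k["intrinsics"]),np.array(k["eye"]),R.from_quat(k["rotation"]).as_matrix()
def proj(c,P):
    K,e,M=cam(c); p=(np.atleast_2d(P)-e)@M; p=p*[1,-1,-1]; p=p@K.T; return p[:,:2]/p[:,2:]
def rect(c,img,z,x0,x1,y0,y1,s):
    # rows: x decreasing downward (x up), cols: y decreasing to right; s px/m
    xs=x1-np.arange(int((x1-x0)*s))/s; ys=y1-np.arange(int((y1-y0)*s))/s
    X,Y=np.meshgrid(xs,ys,indexing="ij"); P=np.stack([X,Y,0*X+z],-1).reshape(-1,3)
    uv=proj(c,P).astype(np.float32).reshape(X.shape+(2,))
    return cv2.remap(img,uv[...,0],uv[...,1],cv2.INTER_CUBIC)
def grid(im,x0,x1,y0,y1,s,step=.05):
    for x in np.arange(np.ceil(x0/step)*step,x1,step):
        cv2.line(im,(0,int((x1-x)*s)),(6,int((x1-x)*s)),(0,0,255),1); cv2.putText(im,f"{x:.2f}",(8,int((x1-x)*s)+4),0,.35,(0,0,255),1)
    for y in np.arange(np.ceil(y0/step)*step,y1,step):
        cv2.line(im,(int((y1-y)*s),0),(int((y1-y)*s),6),(0,0,255),1); cv2.putText(im,f"{y:.2f}",(int((y1-y)*s)-12,16),0,.35,(0,0,255),1)
    return im
E
python3 - <<'E'
from h import *
a=(.25,.75,-.4,.37,1000)
im=cv2.imread("pics/top0.png")
cv2.imwrite("pics/rect0.png",grid(rect("top",im,0.0,*a),*a))
E
```

```text
(no output)
```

View pics/scene0.png

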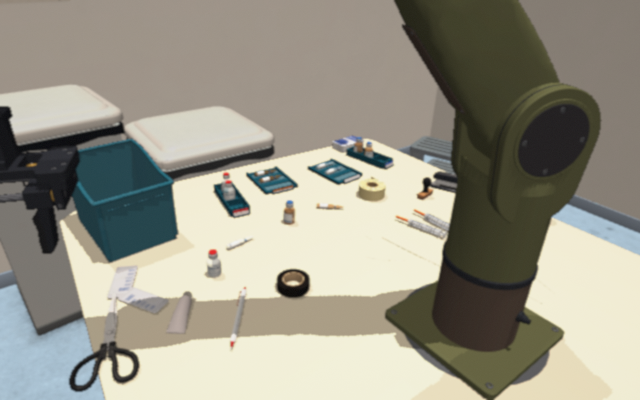

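View pics/rect0.png

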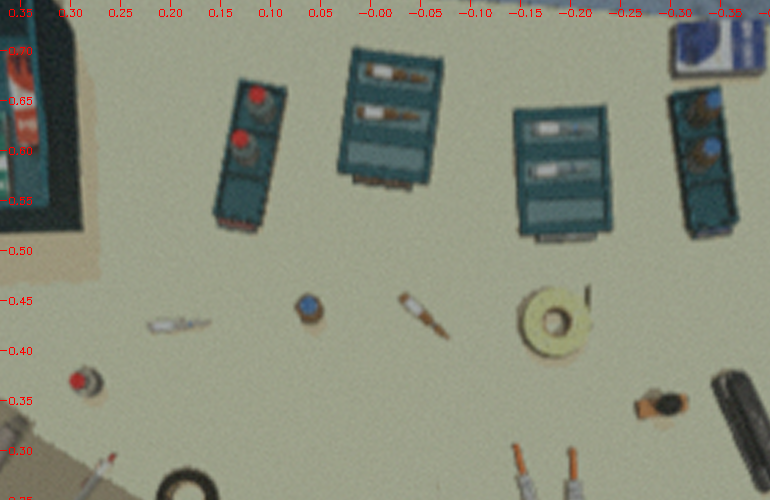

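The scene view shows the loose clear vial at (213,262), the amber vial at (289,212), the clear ampoule at (240,242) and the amber ampoule at (329,207). The rectified top view shows four slightly yawed trays with the -x (empty) cell nearest the robot. Both loose ampoules have their body towards +y.

```bash
cat > fit.py <<'E'
from h import *
from scipy.optimize import minimize
im=cv2.imread("pics/top0.png"); hsv=cv2.cvtColor(im,cv2.COLOR_BGR2HSV).astype(int); H,S,V=hsv[...,0],hsv[...,1],hsv[...,2]
U=4
teal=((H>80)&(H<105)&(S>60)&(V<140)); table=(V>135)&(S<70)&(H>15)&(H<60)
up=lambda m:cv2.resize(m.astype(np.float32),None,fx=U,fy=U,interpolation=cv2.INTER_LINEAR)
w=up(table)-up(teal)   # + bad inside, - good inside
def rz(a): return np.array([[np.cos(a),-np.sin(a)],[np.sin(a),np.cos(a)]])
def box(p,L,W,h,cx):
    xy=np.array([[sx*L/2+cx,sy*W/2] for sx in(-1,1) for sy in(-1,1)])@rz(p[2]).T+p[:2]
    P=np.vstack([np.c_[xy,np.zeros(4)],np.c_[xy,np.full(4,h)]]); uv=(proj("top",P)+.5)*U-.5
    return cv2.convexHull(uv.astype(np.float32))
def cost(p,*a):
    m=np.zeros(w.shape,np.uint8); cv2.fillConvexPoly(m,np.round(box(p,*a)*16).astype(int),1,shift=4); return (w*m).sum()
T={"clear_vial":(.549,.13,-.17,135e-3,47e-3,.021,.044),"amber_vial":(.55,-.335,.1,135e-3,47e-3,.021,.044),
"amber_amp":(.585,-.012,-.1,.126,.092,.010,.040),"clear_amp":(.535,-.19,.03,.126,.092,.010,.040)}
for n,t in T.items():
    best=None
    for d in (.006,-.006,.012):
        s=np.array([t[:3]]*4)+np.vstack([np.zeros(3),np.diag([d,d,d*10])]);o=minimize(cost,t[:3],args=t[3:],method="Nelder-Mead",options=dict(initial_simplex=s,xatol=1e-4))
        if best is None or o.fun<best.fun: best=o
    print(n,np.round(best.x,4),best.fun/U**2)
    cv2.polylines(im,[np.round(((box(best.x,*t[3:])+.5)/U-.5)*16).astype(int)],True,(0,0,255),1,shift=4)
    c=proj("top",[*best.x[:2],.003])[0]; cv2.circle(im,tuple(np.round(c).astype(int)),1,(0,255,255),-1)
# loose things
raw=cv2.imread("pics/top0.png")
def blob(z,x,y,rad,f):
    a=(x-rad,x+rad,y-rad,y+rad,2000); h=cv2.cvtColor(rect("top",raw,z,*a),cv2.COLOR_BGR2HSV).astype(int)
    m=f(h[...,0],h[...,1],h[...,2]).astype(np.uint8); n,l,st,ce=cv2.connectedComponentsWithStats(m); i=1+np.argmax(st[1:,4]); ys,xs=np.where(l==i)
    return m,np.c_[x+rad-ys/2000,y+rad-xs/2000]
for n,x,y,f in(("amber_vial",.44,.06,lambda h,s,v:(h>98)&(h<125)&(s>90)),("clear_vial",.365,.275,lambda h,s,v:((h<8)|(h>170))&(s>120))):
    m,p=blob(.050,x,y,.05,f); print(n,p.mean(0).round(4),np.ptp(p,axis=0).round(4))
for n,x,y in(("amber_amp",.435,-.05),("clear_amp",.425,.19)):
    m,p=blob(.006,x,y,.05,lambda h,s,v:np.abs(v-np.median(v))+np.abs(s-np.median(s))>24)
    (c,sz,_)=cv2.minAreaRect(p.astype(np.float32)*1000); e=np.linalg.eigh(np.cov(p.T))[1][:,1]; e*=np.sign(e[1]); print(n,np.round(c,1),np.round(sz,1),"axis",e.round(3), "yaw deg",np.degrees(np.arctan2(-e[0],e[1])).round(1))
    q=p-p.mean(0); l=q@e; cc=p.mean(0)+e*(l.max()+l.min())/2; print(cc.round(4),np.ptp(l))
    for z,col in((.006,0),):
        for k in(-.032,.01,.032): cv2.circle(im,tuple(np.round(proj("top",[*(cc+e*k),z])[0]).astype(int)),0,(255,0,255),-1)
cv2.imwrite("pics/fit.png",cv2.resize(im[90:330,90:490],None,fx=2,fy=2,interpolation=cv2.INTER_CUBIC)[:600,:800])
print(proj("top",[[.55,-.33,0],[.55,.33,0],[.25,0,0]]).round())
E
python3 fit.py
```

```text
clear_vial [ 0.5501  0.1272 -0.194 ] -417.318359375
amber_vial [ 0.5431 -0.3354  0.1389] -423.90234375
amber_amp [ 0.5915 -0.0154 -0.124 ] -729.85546875
clear_amp [ 0.5373 -0.1933  0.046 ] -779.5654296875
amber_vial [0.4379 0.0583] [0.013  0.0125]
clear_vial [0.3656 0.2786] [0.0145 0.0135]
amber_amp [432.2 -53.6] [66.7 15.5] axis [0.67  0.743] yaw deg -42.0
[ 0.4325 -0.0539] 0.06667135168269828
clear_amp [424.5 190.4] [15.7 63.2] axis [-0.073  0.997] yaw deg 4.2
[0.4241 0.1904] 0.06316042969818704
[[411. 181.]
 [193. 175.]
 [299. 280.]]
```

```bash
python3 - <<'E'
import cv2
i=cv2.imread("pics/fit.png"); cv2.imwrite("pics/fit2.png",cv2.resize(i[0:400,150:700],None,fx=1.45,fy=1.45,interpolation=cv2.INTER_CUBIC))
E
```

```text
(no output)
```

View pics/fit2.png

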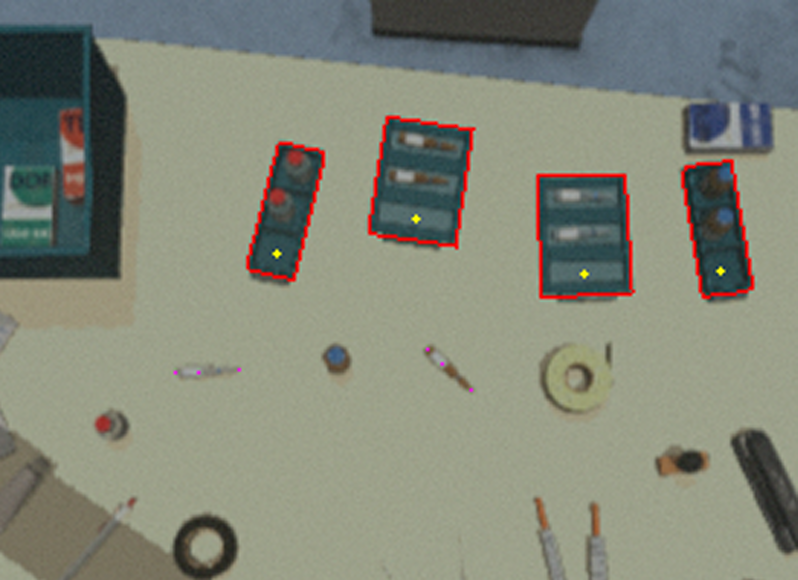

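The fitted outlines match all four trays, and the yellow marks sit in the empty cells and troughs: (277,253), (416,218), (584,273), (720,271). I'll start moving.

```bash
cat > plan.py <<'E'
from h import *
import sys
# python3 plan.py x y z psi : turn (deg about tool z) first, then shift in the turned tool frame
s=r.get_state(); M=R.from_quat(s["eef_rot"]).as_matrix(); psi=np.degrees(np.arctan2(M[1,1],M[0,1]))
x,y,z,p=map(float,sys.argv[1:5]); d=(psi-p+180)%360-180
Mt=M@R.from_euler("z",d,degrees=True).as_matrix()
print("t",s["clock"],"psi",psi.round(2),"tilt",np.round(M[:,2],4),"pos",s["tool_pos"].round(4),"q",s["q"].round(2),"open",round(s["opening"]*88,1),"f",round(s["finger_force"],1),s["contact_force"].round(1))
print("turn",round(d,2),"shift mm",((np.array([x,y,z])-s["tool_pos"])@Mt*1000).round(1))
E
python3 plan.py .438 .058 .2 98
```

```text
t 1.1 psi 66.75 tilt [ 0.e+00  1.e-04 -1.e+00] pos [0.2467 0.5743 0.3028] q [-1.13  0.69 -0.19  1.57  0.16  0.9  -0.22] open 87.5 f 0.0 [0.8 0.3 0.2]
turn -31.25 shift mm [-117.6 -537.9  102.7]
```

Emit:
play_rows(translation=[[0,0,0],[0,0,0],[0,0,0],[0,0,0],[-0.0084,-0.0384,0],[-0.0084,-0.0384,0],[-0.0084,-0.0384,0],[-0.0084,-0.0384,0],[-0.0084,-0.0384,0],[-0.0084,-0.0384,0],[-0.0084,-0.0384,0.01],[-0.0084,-0.0384,0.01],[-0.0084,-0.0384,0.01],[-0.0084,-0.0384,0.015],[-0.0084,-0.0384,0.015],[-0.0084,-0.0384,0.015],[-0.0084,-0.0384,0.015],[-0.0084,-0.0384,0.012],[0,0,0],[0,0,0]], delta_rot=[[0,0,-7.8],[0,0,-7.8],[0,0,-7.8],[0,0,-7.8],[0,0,0],[0,0,0],[0,0,0],[0,0,0],[0,0,0],[0,0,0],[0,0,0],[0,0,0],[0,0,0],[0,0,0],[0,0,0],[0,0,0],[0,0,0],[0,0,0],[0,0,0],[0,0,0]], grip=[0.36,0.36,0.36,0.36,0.36,0.36,0.36,0.36,0.36,0.36,0.36,0.36,0.36,0.36,0.36,0.36,0.36,0.36,0.36,0.36], squeeze=12)

```text
clock: 3.6
tool_pos: [0.4377, 0.0589, 0.2009]
eef_rot: [-0.07, 0.998, 0.001, 0.0]
contact_force: [0.0, 1.4, -0.2]
opening: 0.684
finger_force: 0.0
```

```bash
python3 plan.py .438 .058 .085 98; python3 - <<'E'
from h import *
cv2.imwrite("pics/top1.png",r.snapshot("top")); i=r.snapshot("scene"); cv2.imwrite("pics/scene1.png",cv2.resize(i[100:320,140:460],None,fx=2.4,fy=2.4))
E
```

```text
t 3.6 psi 97.97 tilt [ 6.0e-04  1.1e-03 -1.0e+00] pos [0.4377 0.0589 0.2009] q [-0.05  0.66 -0.29  2.2   0.54  0.35  0.92] open 60.2 f 0.0 [ 0.   1.4 -0.2]
turn -0.03 shift mm [-1.000e-01 -1.000e+00  1.159e+02]
```

View pics/scene1.png

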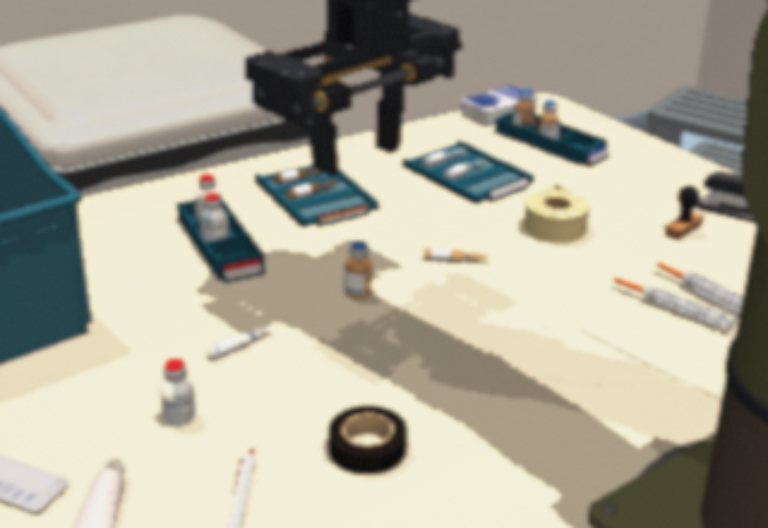

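The gripper at (350,100) is above the amber vial at (357,270). I'll descend, grip and lift.

Emit:
play_rows(translation=[[0,-0.001,0.03],[0,0,0.03],[0,0,0.03],[0,0,0.018],[0,0,0.008],[0,0,0],[0,0,0],[0,0,0],[0,0,0],[0,0,0],[0,0,0],[0,0,0]], delta_rot=[[0,0,0],[0,0,0],[0,0,0],[0,0,0],[0,0,0],[0,0,0],[0,0,0],[0,0,0],[0,0,0],[0,0,0],[0,0,0],[0,0,0]], grip=[0.36,0.36,0.36,0.36,0.36,0.36,-0.2,-0.5,-0.6,-0.6,-0.6,-0.6], squeeze=12)

```text
clock: 5.2
tool_pos: [0.4406, 0.0572, 0.0928]
eef_rot: [-0.069, 0.998, -0.001, -0.002]
contact_force: [0.3, 1.1, 3.0]
opening: 0.279
finger_force: 12.0
```

```bash
python3 plan.py .543 -.335 .18 98
```

```text
t 5.2 psi 97.96 tilt [-0.0036 -0.0017 -1.    ] pos [0.4406 0.0572 0.0928] q [-0.2   0.89 -0.05  2.24  1.15  0.04  0.32] open 24.5 f 12.0 [0.3 1.1 3. ]
turn -0.04 shift mm [ -46.5 -402.7  -86.9]
```

Emit:
play_rows(translation=[[0,0,-0.005],[0,0,-0.015],[0,0,-0.025],[0,0,-0.025],[0,0,-0.017],[0,0,0],[0,0,0]], delta_rot=[[0,0,0],[0,0,0],[0,0,0],[0,0,0],[0,0,0],[0,0,0],[0,0,0]], grip=[-0.6,-0.6,-0.6,-0.6,-0.6,-0.6,-0.6])

```text
clock: 6.08
tool_pos: [0.4407, 0.057, 0.1792]
eef_rot: [-0.069, 0.998, -0.001, -0.002]
contact_force: [0.1, 0.0, -1.0]
opening: 0.272
finger_force: 12.0
```

```bash
python3 plan.py .543 -.335 .18 98; python3 - <<'E'
from h import *
i=r.snapshot("scene"); cv2.imwrite("pics/scene2.png",cv2.resize(i[100:260,200:400],None,fx=3,fy=3))
E
```

```text
t 6.075 psi 97.94 tilt [-0.0045 -0.0023 -1.    ] pos [0.4407 0.057  0.1792] q [ 0.07  0.74 -0.49  2.19  0.88  0.42  0.57] open 24.0 f 12.0 [ 0.1  0.  -1. ]
turn -0.06 shift mm [-4.680e+01 -4.024e+02 -4.000e-01]
```

View pics/scene2.png

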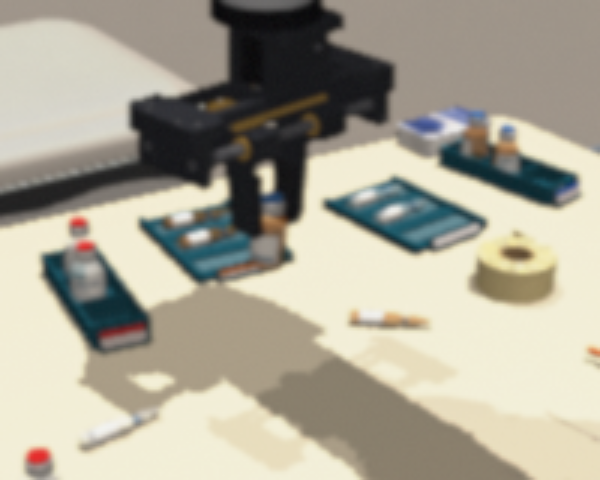

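The amber vial hangs upright between the fingers at (268,235). I'll carry it over its cell.

Emit:
play_rows(translation=[[-0.002,-0.015,0],[-0.0038,-0.031,0],[-0.0038,-0.031,0],[-0.0038,-0.031,0],[-0.0038,-0.031,0],[-0.0038,-0.031,0],[-0.0038,-0.031,0],[-0.0038,-0.031,0],[-0.0038,-0.031,0],[-0.0038,-0.031,0],[-0.0038,-0.031,0],[-0.0038,-0.031,0],[-0.0038,-0.031,0],[-0.002,-0.0158,0],[0,0,0],[0,0,0],[0,0,0]], delta_rot=[[0,0,0],[0,0,0],[0,0,0],[0,0,0],[0,0,0],[0,0,0],[0,0,0],[0,0,0],[0,0,0],[0,0,0],[0,0,0],[0,0,0],[0,0,0],[0,0,0],[0,0,0],[0,0,0],[0,0,0]], grip=[-0.6,-0.6,-0.6,-0.6,-0.6,-0.6,-0.6,-0.6,-0.6,-0.6,-0.6,-0.6,-0.6,-0.6,-0.6,-0.6,-0.6])

```text
clock: 8.25
tool_pos: [0.5458, -0.3335, 0.1799]
eef_rot: [-0.07, 0.998, -0.0, -0.002]
contact_force: [0.3, 1.0, 0.1]
opening: 0.275
finger_force: 12.0
```

```bash
python3 plan.py .546 -.335 .097 98; python3 - <<'E'
from h import *
i=r.snapshot("scene"); a=i[100:220,300:440]; t=r.snapshot("top"); b=t[110:230,350:490]
cv2.imwrite("pics/s3.png",cv2.resize(np.hstack([a,b]),None,fx=2.8,fy=2.8,interpolation=cv2.INTER_CUBIC))
E
```

```text
t 8.25 psi 98.07 tilt [-0.0044 -0.0012 -1.    ] pos [ 0.5458 -0.3335  0.1799] q [ 0.83  0.94 -0.69  1.6   0.74  0.88  1.57] open 24.2 f 12.0 [0.3 1.  0.1]
turn 0.07 shift mm [-0.4 -1.5 82.9]
```

View pics/s3.png

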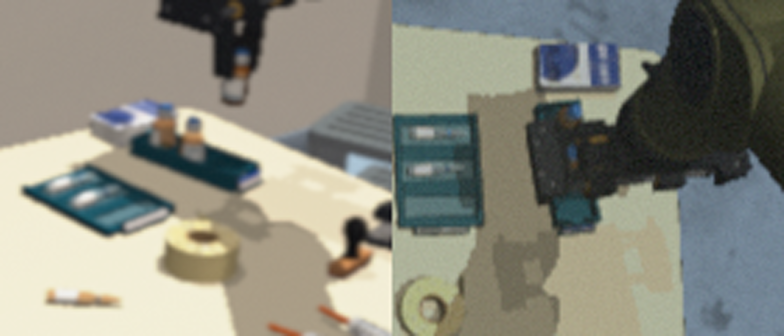

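The vial hangs upright above its cell. I'll lower it, release and lift.

Emit:
play_rows(translation=[[0,-0.0015,0.02],[0,0,0.025],[0,0,0.02],[0,0,0.01],[0,0,0.005],[0,0,0.003],[0,0,0],[0,0,0],[0,0,0],[0,0,0]], delta_rot=[[0,0,0],[0,0,0],[0,0,0],[0,0,0],[0,0,0],[0,0,0],[0,0,0],[0,0,0],[0,0,0],[0,0,0]], grip=[-0.6,-0.6,-0.6,-0.6,-0.6,-0.6,-0.6,-0.6,-0.6,-0.6])

```text
clock: 9.6
tool_pos: [0.5457, -0.3365, 0.0973]
eef_rot: [-0.069, 0.998, -0.001, -0.002]
contact_force: [0.9, 0.5, -1.2]
opening: 0.278
finger_force: 12.0
```

Emit:
play_rows(translation=[[0,0,0.001],[0,0,0.001],[0,0,0],[0,0,0],[0,0,0],[0,0,0],[0,0,0],[0,0,-0.01],[0,0,-0.03],[0,0,-0.04],[0,0,-0.03],[0,0,0]], delta_rot=[[0,0,0],[0,0,0],[0,0,0],[0,0,0],[0,0,0],[0,0,0],[0,0,0],[0,0,0],[0,0,0],[0,0,0],[0,0,0],[0,0,0]], grip=[-0.6,-0.6,-0.4,-0.3,-0.2,-0.1,0,0,0,0,0,0])

```text
clock: 11.1
tool_pos: [0.5476, -0.3365, 0.2084]
eef_rot: [-0.069, 0.998, -0.002, 0.001]
contact_force: [-0.0, -0.2, 0.3]
opening: 0.503
finger_force: 0.0
```

```bash
python3 plan.py .366 .279 .2 79; python3 - <<'E'
from h import *
i=r.snapshot("scene"); a=i[100:220,300:440]
cv2.imwrite("pics/s4.png",cv2.resize(a,None,fx=3.5,fy=3.5,interpolation=cv2.INTER_CUBIC))
E
```

```text
t 11.1 psi 97.94 tilt [ 0.0016 -0.004  -1.    ] pos [ 0.5476 -0.3365  0.2084] q [ 0.84  0.91 -0.71  1.58  0.71  0.92  1.59] open 44.2 f 0.0 [-0.  -0.2  0.3]
turn 18.94 shift mm [295.7 569.6   5.6]
```

View pics/s4.png

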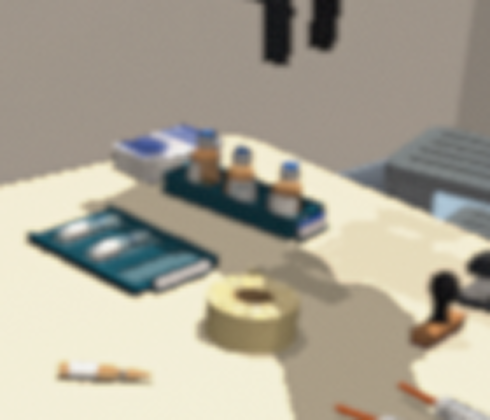

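The amber vial stands upright in its cell at (288,190). Next is the clear vial.

Emit:
play_rows(translation=[[0,0,0],[0,0,0],[0.0174,0.0335,0],[0.0174,0.0335,0],[0.0174,0.0335,0],[0.0174,0.0335,0],[0.0174,0.0335,0],[0.0174,0.0335,0],[0.0174,0.0335,0],[0.0174,0.0335,0],[0.0174,0.0335,0],[0.0174,0.0335,0],[0.0174,0.0335,0],[0.0174,0.0335,0],[0.0174,0.0335,0],[0.0174,0.0335,0],[0.0174,0.0335,0],[0.0174,0.0335,0],[0.0174,0.0335,0],[0,0,0]], delta_rot=[[0,0,9.5],[0,0,9.4],[0,0,0],[0,0,0],[0,0,0],[0,0,0],[0,0,0],[0,0,0],[0,0,0],[0,0,0],[0,0,0],[0,0,0],[0,0,0],[0,0,0],[0,0,0],[0,0,0],[0,0,0],[0,0,0],[0,0,0],[0,0,0]], grip=[0.36,0.36,0.36,0.36,0.36,0.36,0.36,0.36,0.36,0.36,0.36,0.36,0.36,0.36,0.36,0.36,0.36,0.36,0.36,0.36])

```text
clock: 13.65
tool_pos: [0.3624, 0.282, 0.2042]
eef_rot: [0.093, 0.996, -0.0, -0.002]
contact_force: [-0.2, -0.1, -0.9]
opening: 0.682
finger_force: 0.0
```

```bash
python3 plan.py .366 .279 .086 79
```

```text
t 13.65 psi 79.36 tilt [-4.9e-03  4.0e-04 -1.0e+00] pos [0.3624 0.282  0.2042] q [-0.5   0.68 -0.42  2.14  0.63  0.45 -0.02] open 60.0 f 0.0 [-0.2 -0.1 -0.9]
turn 0.36 shift mm [ -4.7  -2.2 118.1]
```

Emit:
play_rows(translation=[[-0.0045,-0.0022,0.025],[0,0,0.03],[0,0,0.03],[0,0,0.02],[0,0,0.009],[0,0,0.004],[0,0,0],[0,0,0]], delta_rot=[[0,0,0],[0,0,0],[0,0,0],[0,0,0],[0,0,0],[0,0,0],[0,0,0],[0,0,0]], grip=[0.36,0.36,0.36,0.36,0.36,0.36,0.36,0.36])

```text
clock: 14.65
tool_pos: [0.3676, 0.2758, 0.0872]
eef_rot: [0.096, 0.995, -0.001, -0.002]
contact_force: [-0.5, 0.0, -0.6]
opening: 0.68
finger_force: 0.0
```

```bash
python3 plan.py .366 .279 .086 79; python3 - <<'E'
from h import *
i=r.snapshot("scene"); a=i[170:300,140:300]; t=r.snapshot("top"); b=t[150:280,150:310]
cv2.imwrite("pics/s5.png",cv2.resize(np.hstack([a,b]),None,fx=2.5,fy=2.5,interpolation=cv2.INTER_CUBIC))
E
```

```text
t 14.65 psi 79.03 tilt [-0.0032 -0.0011 -1.    ] pos [0.3676 0.2758 0.0872] q [-0.7   0.91 -0.07  2.19  0.85  0.07 -0.21] open 59.9 f 0.0 [-0.5  0.  -0.6]
turn 0.03 shift mm [2.2 2.8 1.2]
```

View pics/s5.png

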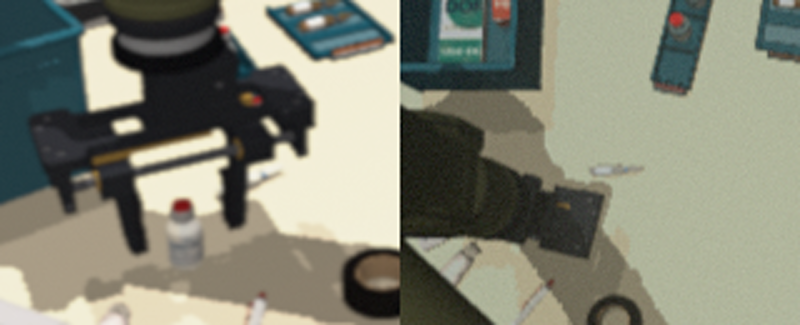

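The vial at (183,235) stands between the fingers. I'll nudge to centre, close and lift.

Emit:
play_rows(translation=[[0.002,0.0028,0],[0,0,0],[0,0,0],[0,0,0],[0,0,0],[0,0,0],[0,0,0],[0,0,-0.005],[0,0,-0.02],[0,0,-0.03],[0,0,-0.03],[0,0,-0.02],[0,0,0],[0,0,0]], delta_rot=[[0,0,0],[0,0,0],[0,0,0],[0,0,0],[0,0,0],[0,0,0],[0,0,0],[0,0,0],[0,0,0],[0,0,0],[0,0,0],[0,0,0],[0,0,0],[0,0,0]], grip=[0.1,-0.2,-0.5,-0.6,-0.6,-0.6,-0.6,-0.6,-0.6,-0.6,-0.6,-0.6,-0.6,-0.6], squeeze=12)

```text
clock: 16.5
tool_pos: [0.3662, 0.2787, 0.1912]
eef_rot: [0.095, 0.995, -0.001, -0.002]
contact_force: [0.4, 0.2, 0.3]
opening: 0.282
finger_force: 12.0
```

```bash
python3 plan.py .551 .127 .18 79
```

```text
t 16.5 psi 79.04 tilt [-0.0041 -0.0026 -1.    ] pos [0.3662 0.2787 0.1912] q [-0.49  0.71 -0.42  2.14  0.69  0.43 -0.08] open 24.8 f 12.0 [0.4 0.2 0.3]
turn 0.04 shift mm [-210.4 -113.6   10.8]
```

Emit:
play_rows(translation=[[-0.0105,-0.0056,0],[-0.025,-0.0135,0],[-0.025,-0.0135,0],[-0.025,-0.0135,0],[-0.025,-0.0135,0],[-0.025,-0.0135,0],[-0.025,-0.0135,0],[-0.025,-0.0135,0],[-0.025,-0.0135,0.005],[0,0,0.005],[0,0,0],[0,0,0]], delta_rot=[[0,0,0],[0,0,0],[0,0,0],[0,0,0],[0,0,0],[0,0,0],[0,0,0],[0,0,0],[0,0,0],[0,0,0],[0,0,0],[0,0,0]], grip=[-0.6,-0.6,-0.6,-0.6,-0.6,-0.6,-0.6,-0.6,-0.6,-0.6,-0.6,-0.6])

```text
clock: 18.0
tool_pos: [0.5504, 0.1287, 0.1811]
eef_rot: [0.094, 0.996, -0.001, -0.002]
contact_force: [0.2, 0.2, -0.6]
opening: 0.283
finger_force: 12.0
```

```bash
python3 plan.py .551 .127 .0905 79;  python3 - <<'E'
from h import *
i=r.snapshot("scene"); a=i[120:250,160:320]; t=r.snapshot("top"); b=t[100:230,200:360]
cv2.imwrite("pics/s6.png",cv2.resize(np.hstack([a,b]),None,fx=2.5,fy=2.5,interpolation=cv2.INTER_CUBIC))
E
```

```text
t 18.0 psi 79.18 tilt [-0.0048 -0.0015 -1.    ] pos [0.5504 0.1287 0.1811] q [-0.    0.83 -0.54  1.84  0.66  0.67  0.45] open 24.9 f 12.0 [ 0.2  0.2 -0.6]
turn 0.18 shift mm [-1.3 -1.4 90.6]
```

View pics/s6.png

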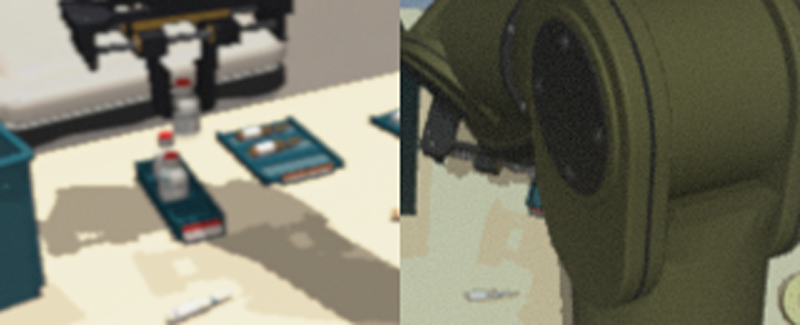

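The clear vial at (186,105) hangs upright above its cell. I'll lower it and release.

Emit:
play_rows(translation=[[-0.0013,-0.0014,0.02],[0,0,0.028],[0,0,0.02],[0,0,0.012],[0,0,0.006],[0,0,0.003],[0,0,0.001],[0,0,0],[0,0,0],[0,0,0],[0,0,0],[0,0,0],[0,0,0],[0,0,-0.01],[0,0,-0.03],[0,0,-0.04],[0,0,-0.03],[0,0,0]], delta_rot=[[0,0,0],[0,0,0],[0,0,0],[0,0,0],[0,0,0],[0,0,0],[0,0,0],[0,0,0],[0,0,0],[0,0,0],[0,0,0],[0,0,0],[0,0,0],[0,0,0],[0,0,0],[0,0,0],[0,0,0],[0,0,0]], grip=[-0.6,-0.6,-0.6,-0.6,-0.6,-0.6,-0.6,-0.6,-0.4,-0.3,-0.2,-0.1,0,0,0,0,0,0])

```text
clock: 20.35
tool_pos: [0.5536, 0.1266, 0.2039]
eef_rot: [0.096, 0.995, 0.0, 0.001]
contact_force: [0.2, -0.0, -0.6]
opening: 0.499
finger_force: 0.0
```

```bash
python3 plan.py .4392 -.0465 .2 -42;  python3 - <<'E'
from h import *
i=r.snapshot("scene"); a=i[150:260,190:350]; a=cv2.resize(a,None,fx=2.5,fy=2.5,interpolation=cv2.INTER_CUBIC)
cv2.imwrite("pics/s7.png",a)
E
```

```text
t 20.35 psi 79.03 tilt [ 0.0011 -0.     -1.    ] pos [0.5536 0.1266 0.2039] q [ 0.02  0.8  -0.57  1.82  0.64  0.71  0.47] open 43.9 f 0.0 [ 0.2 -0.  -0.6]
turn 121.03 shift mm [-205.2   30.8    3.8]
```

View pics/s7.png

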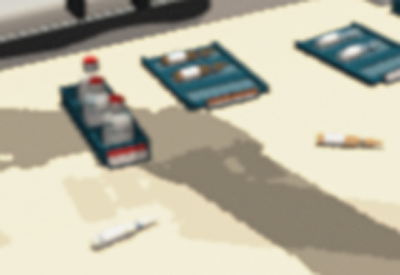

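The clear vial stands upright in its cell at (117,118). Next is the amber ampoule, with the tool turned by 121 degrees.

Emit:
play_rows(translation=[[0,0,0],[0,0,0],[0,0,0],[0,0,0],[0,0,0],[0,0,0],[0,0,0],[0,0,0],[0,0,0],[0,0,0],[0,0,0],[0,0,0],[-0.034,0.005,0],[-0.034,0.005,0],[-0.034,0.005,0],[-0.034,0.005,0],[-0.034,0.005,0.01],[-0.03,0.005,0.01],[0,0,0],[0,0,0]], delta_rot=[[0,0,10.1],[0,0,10.1],[0,0,10.1],[0,0,10.1],[0,0,10.1],[0,0,10.1],[0,0,10.1],[0,0,10.1],[0,0,10.1],[0,0,10.1],[0,0,10],[0,0,10],[0,0,0],[0,0,0],[0,0,0],[0,0,0],[0,-4,0],[0,-4,0],[0,0,0],[0,0,0]], grip=[0,0,0,-0.18,-0.18,-0.18,-0.18,-0.18,-0.18,-0.18,-0.18,-0.18,-0.18,-0.18,-0.18,-0.18,-0.18,-0.18,-0.18,-0.18], squeeze=8)

```text
clock: 22.9
tool_pos: [0.4411, -0.0424, 0.1838]
eef_rot: [0.911, 0.407, -0.065, 0.028]
contact_force: [0.4, -0.0, -0.7]
opening: 0.41
finger_force: 0.0
```

```bash
python3 plan.py .4446 -.0406 .068 -42;  python3 - <<'E'
from h import *
t=r.snapshot("top"); cv2.imwrite("pics/top8.png",t); print([(np.round(d["point"],3).tolist(),round(d["confidence"],2)) for d in r.look_for("scene","amber_ampoule")] if r.snapshot("scene") is not None else 0)
E
```

```text
t 22.9 psi -41.89 tilt [-0.0959 -0.1044 -0.9899] pos [ 0.4411 -0.0424  0.1838] q [-0.12  0.71  0.09  2.15  0.11  0.38 -0.88] open 36.1 f 0.0 [ 0.4 -0.  -0.7]
turn 0.11 shift mm [ 20.    1.6 114.1]
[([0.432, -0.053, 0.009], 0.59)]
```

Emit:
play_rows(translation=[[0.0035,0.0016,0.02],[0.0053,0,0.03],[0.0053,0,0.03],[0.0035,0,0.02],[0.0017,0,0.01],[0,0,0],[0,0,0]], delta_rot=[[0,0,0],[0,0,0],[0,0,0],[0,0,0],[0,0,0],[0,0,0],[0,0,0]], grip=[-0.18,-0.18,-0.18,-0.18,-0.18,-0.18,-0.18])

```text
clock: 23.92
tool_pos: [0.4443, -0.0417, 0.0731]
eef_rot: [0.911, 0.406, -0.065, 0.029]
contact_force: [0.3, -1.0, -0.0]
opening: 0.409
finger_force: 0.0
```

```bash
python3 plan.py .4446 -.0406 .068 -42;  python3 - <<'E'
from h import *
a=r.snapshot("scene")[160:250,280:390];cv2.imwrite("pics/s8.png",cv2.resize(a,None,fx=5,fy=5,interpolation=cv2.INTER_CUBIC))
E
```

```text
t 23.925 psi -41.95 tilt [-0.0955 -0.1052 -0.9898] pos [ 0.4443 -0.0417  0.0731] q [-0.13  0.95  0.1   2.17  0.11  0.13 -0.91] open 36.0 f 0.0 [ 0.3 -1.  -0. ]
turn 0.05 shift mm [ 1.7 -0.5  4.9]
```

View pics/s8.png

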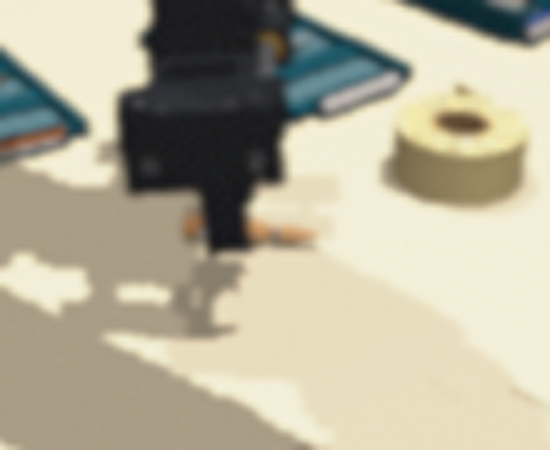

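The finger at (228,220) straddles the brown body, which runs from (190,225) to (315,235). I'll go a little lower, close and lift.

Emit:
play_rows(translation=[[0.0017,-0.0005,0.0045],[0,0,0],[0,0,0],[0,0,0],[0,0,0],[0,0,0],[0,0,0]], delta_rot=[[0,0,0],[0,0,0],[0,0,0],[0,0,0],[0,0,0],[0,0,0],[0,0,0]], grip=[-0.18,-0.18,-0.5,-0.8,-1,-1,-1], squeeze=8)

```text
clock: 24.85
tool_pos: [0.4442, -0.0407, 0.0678]
eef_rot: [0.911, 0.406, -0.066, 0.029]
contact_force: [0.4, -0.4, 0.9]
opening: 0.094
finger_force: 8.0
```

```bash
python3 plan.py .4446 -.0406 .17 -42
```

```text
t 24.85 psi -41.95 tilt [-0.0967 -0.1054 -0.9897] pos [ 0.4442 -0.0407  0.0678] q [-0.13  0.96  0.1   2.17  0.11  0.12 -0.91] open 8.3 f 8.0 [ 0.4 -0.4  0.9]
turn 0.05 shift mm [-1.430e+01  1.000e-01 -1.012e+02]
```

```bash
python3 - <<'E'
from h import *
s=r.get_state(); M=R.from_quat(s["eef_rot"]).as_matrix(); p=M.T@(np.array([.4325,-.0539,.006])-s["tool_pos"]); print(p)
a=np.radians(-7.1); y=np.array([np.cos(a),np.sin(a),0]); z=np.array([0,0,-1.]); Mt=np.c_[np.cross(y,z),y,z]
# fold measured-axis alignment: ampoule level
print((np.array([.5915,-.0154,.009])-Mt@p).round(4), R.from_matrix(M.T@Mt).as_rotvec(degrees=True))
# desired relative: ampoule axis level in tool after untilt by measured tilt
ax=M.T@np.array([.67,.743,0]); print(ax)
E
```

```text
[-0.00868806  0.00021632  0.06365618]
[ 0.5924 -0.0068  0.0727] [ -2.58321187   7.9415422  -34.78271733]
[ 0.99018736  0.001626   -0.14309211]
```

Emit:
play_rows(translation=[[-0.0014,0,-0.01],[-0.0036,0,-0.025],[-0.0043,0,-0.03],[-0.005,0,-0.035],[0,0,0],[0,0,0],[0,0,0],[0,0,0],[0,0,0],[0,0,0],[0,0,0]], delta_rot=[[0,0,0],[0,0,0],[0,0,0],[0,0,0],[0,8.2,0],[0,0,-8.7],[0,0,-8.7],[0,0,-8.7],[0,0,-8.7],[0,0,0],[0,0,0]], grip=[-1,-1,-1,-1,-1,-1,-1,-1,-1,-1,-1])

```text
clock: 26.22
tool_pos: [0.4444, -0.0407, 0.169]
eef_rot: [0.751, 0.661, -0.0, -0.001]
contact_force: [-0.1, -0.2, -0.4]
opening: 0.097
finger_force: 8.0
```

```bash
python3 plan.py .59 -.024 .12 -7.1
```

```text
t 26.225 psi -7.3 tilt [-1.1e-03  5.0e-04 -1.0e+00] pos [ 0.4444 -0.0407  0.169 ] q [ 0.07  0.72 -0.12  2.21  0.36  0.23 -0.51] open 8.6 f 8.0 [-0.1 -0.2 -0.4]
turn -0.2 shift mm [ 34.6 142.5  48.9]
```

Emit:
play_rows(translation=[[0.0087,0.0238,0],[0.0087,0.0238,0],[0.0087,0.0238,0],[0.0087,0.0238,0],[0.0087,0.0238,0.015],[0.0085,0.0236,0.02],[0,0,0.014],[0,0,0],[0,0,0]], delta_rot=[[0,0,-0.2],[0,0,0],[0,0,0],[0,0,0],[0,0,0],[0,0,0],[0,0,0],[0,0,0],[0,0,0]], grip=[-1,-1,-1,-1,-1,-1,-1,-1,-1])

```text
clock: 27.35
tool_pos: [0.5913, -0.0067, 0.12]
eef_rot: [0.749, 0.663, -0.001, -0.001]
contact_force: [0.1, -0.1, -0.4]
opening: 0.098
finger_force: 8.0
```

```bash
python3 plan.py .5924 -.0068 .073 -7.1; python3 - <<'E'
from h import *
a=r.snapshot("scene")[140:230,220:330];b=r.snapshot("top")[90:180,250:360];cv2.imwrite("pics/s9.png",cv2.resize(np.hstack([a,b]),None,fx=3.6,fy=3.6,interpolation=cv2.INTER_CUBIC))
E
```

```text
t 27.35 psi -6.98 tilt [-2.4e-03  2.0e-04 -1.0e+00] pos [ 0.5913 -0.0067  0.12  ] q [ 0.04  0.91 -0.18  1.79  0.32  0.47 -0.49] open 8.7 f 8.0 [ 0.1 -0.1 -0.4]
turn 0.12 shift mm [ 0.   1.2 47. ]
```

View pics/s9.png

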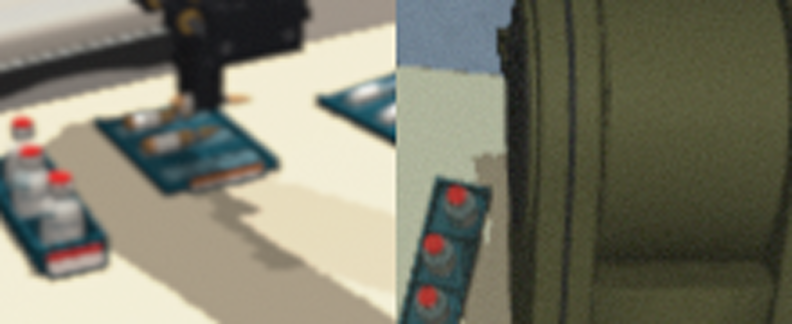

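The ampoule is held level above the tray, visible at (180,102) and (238,98). I'll lower it, release and lift.

Emit:
play_rows(translation=[[0,0.0012,0.015],[0,0,0.015],[0,0,0.009],[0,0,0.004],[0,0,0.002],[0,0,0.0015],[0,0,0],[0,0,0],[0,0,0],[0,0,0],[0,0,0],[0,0,0],[0,0,-0.01],[0,0,-0.03],[0,0,-0.04],[0,0,-0.03],[0,0,0],[0,0,0]], delta_rot=[[0,0,0],[0,0,0],[0,0,0],[0,0,0],[0,0,0],[0,0,0],[0,0,0],[0,0,0],[0,0,0],[0,0,0],[0,0,0],[0,0,0],[0,0,0],[0,0,0],[0,0,0],[0,0,0],[0,0,0],[0,0,0]], grip=[-1,-1,-1,-1,-1,-1,-1,-1,-0.75,-0.65,-0.55,-0.45,-0.45,-0.45,-0.45,-0.45,-0.45,-0.45])

```text
clock: 29.7
tool_pos: [0.5925, -0.0065, 0.1826]
eef_rot: [0.749, 0.663, -0.001, -0.001]
contact_force: [-0.6, 0.2, -0.0]
opening: 0.276
finger_force: 0.0
```

```bash
python3 plan.py .4234 .2004 .15 4.2; python3 - <<'E'
from h import *
t=r.snapshot("scene"); cv2.imwrite("pics/s10.png",t)
for n in("amber_ampoule","clear_ampoule"): print(n,[(np.round(d["point"],3).tolist(),round(d["confidence"],2)) for d in r.look_for("scene",n)])
E
```

```text
t 29.7 psi -6.94 tilt [-3.6e-03  5.0e-04 -1.0e+00] pos [ 0.5925 -0.0065  0.1826] q [ 0.06  0.81 -0.23  1.76  0.29  0.6  -0.46] open 24.3 f 0.0 [-0.6  0.2 -0. ]
turn -11.14 shift mm [ 218.7 -153.3   33.3]
amber_ampoule [([0.586, -0.01, 0.014], 0.58)]
clear_ampoule []
```

Emit:
play_rows(translation=[[0,0,0],[0,0,0],[0.0283,-0.0192,0],[0.0283,-0.0192,0],[0.0283,-0.0192,0],[0.0283,-0.0192,0],[0.0283,-0.0192,0],[0.0283,-0.0192,0],[0.0283,-0.0192,0],[0.0283,-0.0192,0.01],[0,0,0],[0,0,0],[0,0,0]], delta_rot=[[0,0,-5.6],[0,0,-5.5],[0,0,0],[0,0,0],[0,0,0],[0,0,0],[0,0,0],[0,0,0],[0,0,0],[0,0,0],[0,-8,0],[0,0,0],[0,0,0]], grip=[-0.18,-0.18,-0.18,-0.18,-0.18,-0.18,-0.18,-0.18,-0.18,-0.18,-0.18,-0.18,-0.18])

```text
clock: 31.48
tool_pos: [0.424, 0.2072, 0.1732]
eef_rot: [0.68, 0.73, -0.048, 0.05]
contact_force: [-0.0, -1.2, 0.1]
opening: 0.414
finger_force: 0.0
```

```bash
python3 plan.py .4228 .2084 .068 4.2; python3 - <<'E'
from h import *
t=r.snapshot("scene")
for n in("amber_ampoule","clear_ampoule"): print(n,[(np.round(d["point"],3).tolist(),round(d["confidence"],2)) for d in r.look_for("scene",n)])
E
```

```text
t 31.475 psi 4.08 tilt [ 0.0079 -0.1376 -0.9905] pos [0.424  0.2072 0.1732] q [-0.61  0.74 -0.01  2.09  0.33  0.4  -0.86] open 36.5 f 0.0 [-0.  -1.2  0.1]
turn -0.12 shift mm [ 15.7  -0.9 104. ]
amber_ampoule [([0.587, -0.318, 0.014], 0.64)]
clear_ampoule [([0.42, 0.2, 0.008], 0.7), ([0.587, -0.318, 0.013], 0.46)]
```

Emit:
play_rows(translation=[[0.003,-0.0009,0.02],[0.0045,0,0.03],[0.0045,0,0.03],[0.003,0,0.017],[0.0007,0,0.007],[0,0,0],[0,0,0]], delta_rot=[[0,0,0],[0,0,0],[0,0,0],[0,0,0],[0,0,0],[0,0,0],[0,0,0]], grip=[-0.18,-0.18,-0.18,-0.18,-0.18,-0.18,-0.18])

```text
clock: 32.5
tool_pos: [0.4232, 0.2091, 0.069]
eef_rot: [0.68, 0.73, -0.047, 0.05]
contact_force: [-0.5, 1.6, -0.0]
opening: 0.411
finger_force: 0.0
```

```bash
python3 plan.py .4228 .2084 .068 4.2; python3 - <<'E'
from h import *
a=r.snapshot("scene")[190:270,190:290]; b=cv2.imread("pics/s10.png")[150:230,240:340]
cv2.imwrite("pics/s11.png",cv2.resize(np.hstack([a,b]),None,fx=4,fy=4,interpolation=cv2.INTER_CUBIC))
E
```

```text
t 32.5 psi 4.1 tilt [ 0.0094 -0.1373 -0.9905] pos [0.4232 0.2091 0.069 ] q [-0.67  0.96  0.08  2.12  0.37  0.15 -0.92] open 36.2 f 0.0 [-0.5  1.6 -0. ]
turn -0.1 shift mm [-0.6 -0.5  1. ]
```

View pics/s11.png

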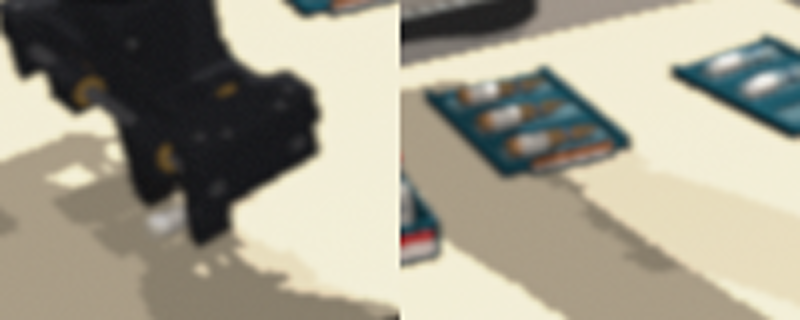

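The brown ampoule lies in its trough at (545,140). The clear ampoule at (165,220) is between the fingers, so I'll close on it.

Emit:
play_rows(translation=[[0,0,0.001],[0,0,0],[0,0,0],[0,0,0],[0,0,0],[0,0,0],[0,0,0]], delta_rot=[[0,0,0],[0,0,0],[0,0,0],[0,0,0],[0,0,0],[0,0,0],[0,0,0]], grip=[-0.18,-0.18,-0.5,-0.8,-1,-1,-1], squeeze=8)

```text
clock: 33.42
tool_pos: [0.4228, 0.2092, 0.0673]
eef_rot: [0.679, 0.731, -0.048, 0.05]
contact_force: [-1.2, 1.1, 0.3]
opening: 0.095
finger_force: 8.0
```

```bash
python3 - <<'E'
from h import *
s=r.get_state(); M=R.from_quat(s["eef_rot"]).as_matrix(); p=M.T@(np.array([.4241,.1904,.006])-s["tool_pos"]); print(p,s["opening"]*88,s["finger_force"],s["tool_pos"])
a=np.radians(2.64); y=np.array([np.cos(a),np.sin(a),0]); z=np.array([0,0,-1.]); Mt=np.c_[np.cross(y,z),y,z]
print((np.array([.5373,-.1933,.009])-Mt@p).round(4), np.degrees(np.arcsin(-M[1,2])))
E
```

```text
[-1.01368145e-02  4.69115615e-06  6.32970522e-02] 8.362863331539959 7.999858260154724 [0.42281641 0.20915423 0.06728542]
[ 0.5368 -0.1832  0.0723] 7.938352771771427
```

Gripped on 8 mm. I'll lift, untilt and turn.

Emit:
play_rows(translation=[[-0.0014,0,-0.01],[-0.0036,0,-0.025],[-0.0043,0,-0.03],[-0.005,0,-0.035],[0,0,0],[0,0,0],[0,0,0]], delta_rot=[[0,0,0],[0,0,0],[0,0,0],[0,0,0],[0,8,0],[0,0,1.5],[0,0,0]], grip=[-1,-1,-1,-1,-1,-1,-1])

```text
clock: 34.3
tool_pos: [0.4229, 0.2091, 0.1684]
eef_rot: [0.691, 0.723, -0.001, -0.0]
contact_force: [0.7, 0.7, -0.0]
opening: 0.099
finger_force: 8.0
```

```bash
python3 plan.py .5368 -.1832 .13 2.64
```

```text
t 34.3 psi 2.64 tilt [-1.6e-03 -6.0e-04 -1.0e+00] pos [0.4229 0.2091 0.1684] q [-0.48  0.74 -0.13  2.13  0.3   0.29 -0.82] open 8.7 f 8.0 [ 0.7  0.7 -0. ]
turn 0.0 shift mm [-397.1   95.8   38.4]
```

Emit:
play_rows(translation=[[-0.0165,0.004,0],[-0.0331,0.008,0],[-0.0331,0.008,0],[-0.0331,0.008,0],[-0.0331,0.008,0],[-0.0331,0.008,0],[-0.0331,0.008,0],[-0.0331,0.008,0],[-0.0331,0.008,0],[-0.0331,0.008,0],[-0.0331,0.008,0.008],[-0.0331,0.008,0.015],[-0.0165,0.0038,0.015],[0,0,0],[0,0,0]], delta_rot=[[0,0,0],[0,0,0],[0,0,0],[0,0,0],[0,0,0],[0,0,0],[0,0,0],[0,0,0],[0,0,0],[0,0,0],[0,0,0],[0,0,0],[0,0,0],[0,0,0],[0,0,0]], grip=[-1,-1,-1,-1,-1,-1,-1,-1,-1,-1,-1,-1,-1,-1,-1])

```text
clock: 36.17
tool_pos: [0.5369, -0.1814, 0.1299]
eef_rot: [0.69, 0.724, 0.0, -0.001]
contact_force: [-0.4, 0.1, 0.7]
opening: 0.101
finger_force: 8.0
```

```bash
python3 plan.py .5368 -.1832 .073 2.64
```

```text
t 36.175 psi 2.8 tilt [-0.0021  0.0021 -1.    ] pos [ 0.5369 -0.1814  0.1299] q [ 0.41  0.88 -0.29  1.86  0.5   0.47 -0.18] open 8.9 f 8.0 [-0.4  0.1  0.7]
turn 0.16 shift mm [-1.9 -0.  56.9]
```

Emit:
play_rows(translation=[[-0.0019,0,0.02],[0,0,0.02],[0,0,0.009],[0,0,0.004],[0,0,0.002],[0,0,0.0015],[0,0,0],[0,0,0],[0,0,0],[0,0,0],[0,0,0],[0,0,0],[0,0,-0.01],[0,0,-0.03],[0,0,-0.04],[0,0,-0.05],[0,0,-0.05],[0,0,0]], delta_rot=[[0,0,0],[0,0,0],[0,0,0],[0,0,0],[0,0,0],[0,0,0],[0,0,0],[0,0,0],[0,0,0],[0,0,0],[0,0,0],[0,0,0],[0,0,0],[0,0,0],[0,0,0],[0,0,0],[0,0,0],[0,0,0]], grip=[-1,-1,-1,-1,-1,-1,-1,-1,-0.75,-0.65,-0.55,-0.45,-0.45,-0.45,-0.45,-0.45,-0.45,-0.45])

```text
clock: 38.42
tool_pos: [0.5379, -0.1857, 0.2571]
eef_rot: [0.691, 0.723, 0.001, 0.002]
contact_force: [0.3, -0.5, -1.0]
opening: 0.273
finger_force: 0.0
```

```bash
python3 - <<'E'
from h import *
i=r.snapshot("scene"); cv2.imwrite("pics/s12.png",cv2.resize(i[120:270,190:450],None,fx=3,fy=3,interpolation=cv2.INTER_CUBIC))
E
```

```text
(no output)
```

View pics/s12.png

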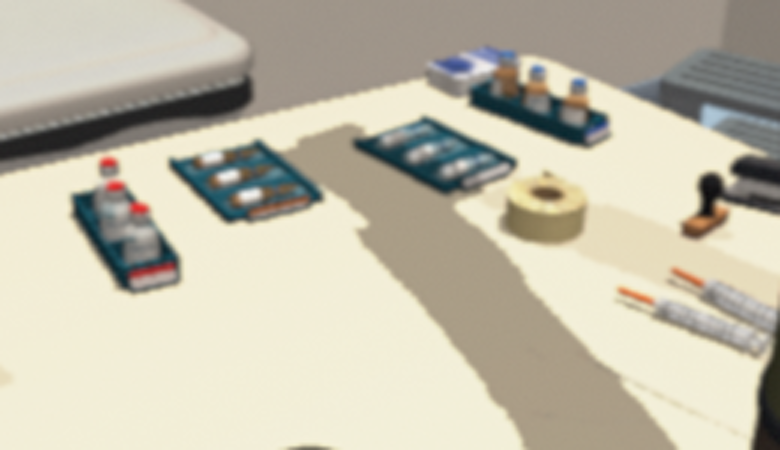

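The picture shows all four in place: clear vial (142,230), amber ampoule (260,195), clear ampoule (470,168) and amber vial (577,100). The roll and the stamp are untouched.

```bash
python3 -c "
from plant import r
print(r.finish_job())"
```

```text
the job is handed in; nothing more can be done
None
```

Both vials stand upright in their matching trays' empty cells and both ampoules lie in their matching troughs; the roll and stamp were not touched, and I handed the job in at about 38 s.

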